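# Crisscross pass on a gear case cover

### The job

The first of the four red T-bar screws on the green gear case cover has already been nipped up: its bar is in line with its yellow paint ticks. Carry on with this pass in crisscross order so the cover seats flat: next the screw diagonally across from it, then the remaining two, turning each one clockwise only the little it takes to bring its bar in line with its ticks, not well past them. Leave all four bars in line with their ticks.

Things in the scene. Friction and masses are not known exactly. Their poses are not given: they have to be found in the camera images.
- gearcase: Fixed dark cast gear case with a green cover 210 x 210 mm, any yaw; amber oil window at +x, shaft at -y. Origin: centre of the underside, on the bench; z up; cover top at 78 mm. On it four upright screws with red T-bars 52 long, 14 thick (grip), 18 high, from z = 112 to 130 mm, centred on the screw. Yellow ticks mark each screw's diagonal. A bar lies at case yaw + its given angle - joint value.
- screw_first (a joint): Screw already turned, at (+62,+62) mm in the gear case's frame; bar angle 45 degrees. rad, 0 = bar on its ticks, negative = still to turn, grows clockwise from above; friction 0.1 N m, stays put. Starts within 0.06 of 0.
- screw_across (a joint): Screw diagonally across from the first, at (-62,-62) mm in the gear case's frame; bar angle 225 degrees. rad, 0 = bar on its ticks, negative = still to turn, grows clockwise from above; friction 0.1 N m, stays put. Starts between -1.3 and -0.95.
- screw_left (a joint): One of the other two screws, at (-62,+62) mm in the gear case's frame; bar angle 135 degrees. rad, 0 = bar on its ticks, negative = still to turn, grows clockwise from above; friction 0.1 N m, stays put. Starts between -1.3 and -0.95.
- screw_right (a joint): The other of the two, at (+62,-62) mm in the gear case's frame; bar angle 315 degrees. rad, 0 = bar on its ticks, negative = still to turn, grows clockwise from above; friction 0.1 N m, stays put. Starts between -1.3 and -0.95.

How it is judged:
By the outcome, as a careful person would: the job done as asked, in the order asked, and still so for the second after the job is handed in, with the robot touching nothing.
It also fails if it takes over 51 s, if anything falls off the work surface, if the arm or the gripper's body presses on something with over 40 N, if the wrist force passes 120 N, or if a joint passes its speed limit or range.

### The arm

A 6-joint arm with a two-finger parallel gripper is mounted at the origin on the work surface. World frame = base frame: x ahead of the robot, y to its left, z up, the work surface at z = 0. Lengths are in m, angles in degrees, forces in N, time in s.
With the tool pointing down it reaches from about 0.35 to 0.875 m from the base axis. Payload 4.2 kg.
Tool frame: the origin (TCP) lies between the finger pads; the fingertips stand 14 mm ahead of it and the grasp point (between the pads) lies 5 mm behind it (r.tcp_to_tips is the distance from the TCP to the fingertips, in m); y points along the fingers, x is the direction in which the jaws open and shut, and the axes are right-handed (so a half turn about y gives the same grasp; the last joint's range is limited). The gripper opens to 87 mm and grips with 3 to 60 N. Pads are 19 mm wide; open, the fingers measure 117 mm over their backs; the gripper's body (75 mm by 190 mm) begins 51 mm behind the grasp point.
Start: joints at [91.937, 22.042, 0.453, 0, -68.411, -14.817], TCP at [0.139, 0.609, 0.237] pointing down, gripper open.
Joint ranges: [-179.83, 179.83], [-69.29, 118.12], [-61.27, 80.66], [-181.25, 117.63], [-171.15, -9.14], [-177.46, 177.46]. Speed limits (degrees/s): [159.86, 159.86, 180, 180, 180, 180].

### API

Orientations are given as a 3x3 rotation matrix whose columns are the frame's x, y, z axes.
In Python, from station import sense, optics, ticket, r gives the robot as it stands.
- The arm moves only by the tool carry_out, never from a script. Its argument "steps" is a list that holds one entry, the list of rows, each a list of 6 numbers: the shift along the world's x, y, z in cm, then the turn, a rotation vector about the world's x, y, z in rad. A call has 1 to 20 rows; each row is the pose to reach, as a shift and turn from the pose commanded when the call began; what a row does not reach only later rows make up. A row lasts 1/8 s, in which the tool goes at most 62.5 mm and 10.7 degrees, less where a joint would pass 70% of its speed; a pose out of reach is approached as far as the arm can. A call with a gripper value outside its range is refused whole. "fingers" is the closure in counts, from 0 (fully open) to 255 (shut), set as the call begins (left out, the last holds). The fingers move at their own pace and stop on an object; the grip force is fixed at half the most. Time passes only in rows, so rows that repeat a pose let the fingers close. It gives the time, the measured TCP pose, the force and the opening at its end, in the units of the state.
- sense(): the state, without advancing time (a new reading comes with each control period).
- optics.capture(name): name is "scene" or "top"; returns a dict with "image" (420x560x3 uint8, red, green, blue), "fov_y" (degrees; the focal length in pixels is half the picture's height over the tangent of half this angle, whatever the lens; pixels are square), "cx", "cy" (the principal point, pixels), "rvec" (rotation vector, rad) and "tvec" (3), from world to camera coordinates, as OpenCV has them. Camera axes: x right, y down, z forward; pixel columns grow to the right and rows downward; lengths in m; the calibration is good to about 2 mm. A picture is of the moment at which its call begins. There is no depth.
- ticket.finish_job(): hands the job in, once; it reports no verdict.
The state is a dict: "time_s": time; "joints": joint angles; "joint_velocities": joint speeds; "effort": joint torques, N m; "tcp_pos": TCP position; "ee_rot": TCP orientation; "wrist_force": force on the tool from outside, world axes, zero at the start; "moment": the same for the moment, N m; "gripper_width": opening from 0.0 (shut) to 1.0 (fully open).
Only numpy, scipy, OpenCV 4.12 (cv2) and the standard library are available. Lean on these libraries where they do the work, as an engineer would, in place of code of your own. Each camera call takes 0.05 s, during which the arm holds its last target.

## Working session

There is one attempt and no reset: what is moved stays moved. The work goes in short steps, Python scripts to look and compute and a tool call to move; the robot and the scene stay as the last step left them, time stands still between calls to the robot, and variables do not carry over. Pictures are saved under pics/ and viewed, and the job is handed in when it is done.

Besides the shell and the picture viewer there is one more tool, called after "Emit:" in YAML: its name, and indented under it one key for each argument. carry_out: Moves the arm, as the interface text tells. Its arguments: {"type":"object","properties":{"steps":{"type":"array","items":{"type":"array","items":{"type":"array","items":{"type":"number"}}}},"fingers":{"type":"number"}},"required":["steps"]}

```bash
ls; mkdir -p pics; python3 - <<'E'
from station import sense, optics, ticket, r
import cv2
for n in("scene","top"):
    c=optics.capture(n); cv2.imwrite(f"pics/{n}0.png",c["image"][:,:,::-1]); print(n,{k:v for k,v in c.items() if k!="image"})
print(sense())
E
```

```text
pics
scene {'fov_y': 47.223177787176894, 'cx': 274.83383823712376, 'cy': 212.93151851465075, 'rvec': array([ 1.76457335,  2.06965379, -0.61585611]), 'tvec': array([ 0.05231974, -0.42897647,  1.07776603])}
top {'fov_y': 50.76263284505044, 'cx': 287.4357157389078, 'cy': 208.07139007870077, 'rvec': array([ 2.12009537, -2.17417017,  0.07461586]), 'tvec': array([0.07479162, 0.58008303, 0.65392045])}
{'time_s': 0.1, 'joints': array([ 9.19374074e+01,  2.20885445e+01,  3.86927180e-01, -2.31063920e-02,
       -6.84127039e+01, -1.48171775e+01]), 'joint_velocities': array([-0.00025733, -0.09298715,  0.21367605,  0.11480304,  0.00813103,
        0.0622582 ]), 'effort': array([ 3.41961186e-05, -3.91692638e+01,  1.87936074e+01,  4.23183158e+00,
        1.34759804e-02, -7.13580516e-05]), 'tcp_pos': array([0.13918862, 0.60877444, 0.23554699]), 'ee_rot': array([[-2.23050628e-01, -3.07326337e-04,  9.74806813e-01],
       [-9.74804759e-01, -2.00678980e-03, -2.23050790e-01],
       [ 2.02478175e-03, -9.99997939e-01,  1.48032548e-04]]), 'wrist_force': array([-0.16408944,  0.69103441, -0.33274678]), 'moment': array([-0.00981453,  0.00735912, -0.01853666]), 'gripper_width': 0.999527375348891}
```

View pics/scene0.png

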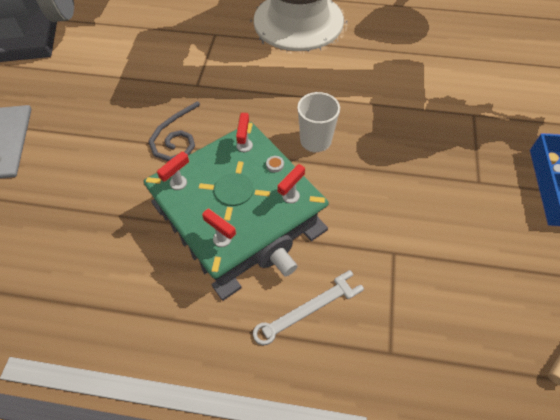

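View pics/top0.png

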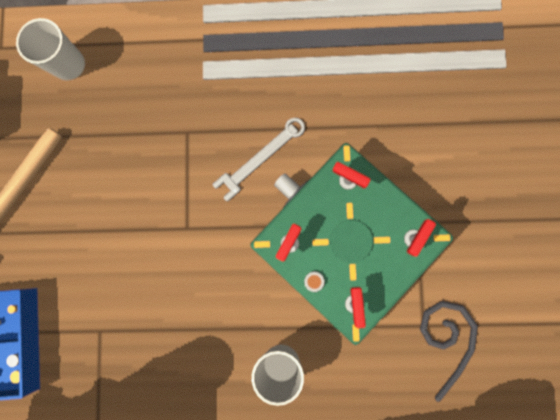

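```bash
python3 - <<'E'
import cv2
i=cv2.imread("pics/top0.png"); cv2.imwrite("pics/top0c.png",cv2.resize(i[130:360,235:465],None,fx=2.6,fy=2.6,interpolation=cv2.INTER_CUBIC))
i=cv2.imread("pics/scene0.png"); cv2.imwrite("pics/scene0c.png",cv2.resize(i[100:300,140:340],None,fx=3,fy=3,interpolation=cv2.INTER_CUBIC))
E
```

```text
(no output)
```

View pics/top0c.png

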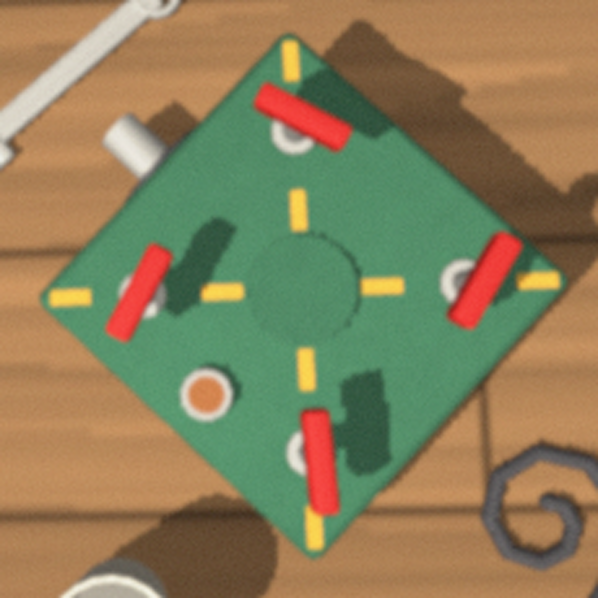

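View pics/scene0c.png

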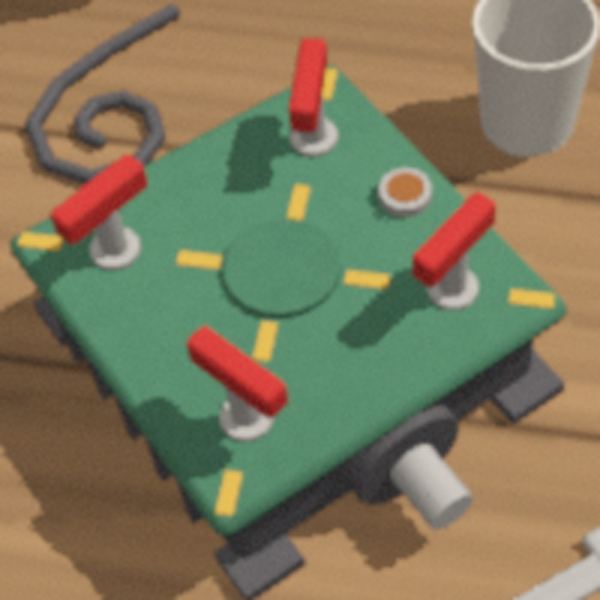

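```bash
cat > h.py <<'E'
import numpy as np, cv2
from scipy.optimize import least_squares, minimize
H,W=420,560
def K(c):
    f=H/2/np.tan(np.radians(c["fov_y"]/2)); return np.array([[f,0,c["cx"]],[0,f,c["cy"]],[0,0,1.]])
def proj(c,P): return cv2.projectPoints(np.asarray(P,float).reshape(-1,3),c["rvec"],c["tvec"],K(c),None)[0].reshape(-1,2)
def back(c,uv,z):
    R=cv2.Rodrigues(c["rvec"])[0]; o=-R.T@c["tvec"]
    out=[]
    for u in uv:
        d=R.T@np.linalg.inv(K(c))@np.array([u[0],u[1],1]); out.append((o+d*(z-o[2])/d[2]))
    return np.array(out)
SC={'first':(62,62,45),'across':(-62,-62,225),'left':(-62,62,135),'right':(62,-62,315)}
def screwpos(cx,cy,yaw,n):
    x,y,a=SC[n]; c,s=np.cos(yaw),np.sin(yaw)
    return np.array([cx+(c*x-s*y)/1000,cy+(s*x+c*y)/1000])
def redmask(im):
    h=cv2.cvtColor(im,cv2.COLOR_RGB2HSV); return (((h[...,0]<6)|(h[...,0]>172))&(h[...,1]>170)&(h[...,2]>90)).astype(np.uint8)
def barhull(c,p,ang,off=(0,0)):
    L,T=.026,.007; u=np.array([np.cos(ang),np.sin(ang)]);v=np.array([-u[1],u[0]])
    P=[[*(p+a*L*u+b*T*v),z] for a in(-1,1) for b in(-1,1) for z in(.112,.130)]
    return cv2.convexHull((proj(c,P)+off).astype(np.float32))
def fitbar(c,mask,p,ang0):
    S=4; best=None
    q=proj(c,[[*p,.121]])[0]; x0,y0=(q-35).astype(int)
    m=cv2.resize(mask[y0:y0+70,x0:x0+70].astype(np.float32),None,fx=S,fy=S,interpolation=cv2.INTER_LINEAR)>.5
    def cost(q_):
        h=barhull(c,p,q_[0],q_[1:]); 
        r=np.zeros((70*S,70*S),np.uint8); cv2.fillConvexPoly(r,np.round(((h-[x0,y0]+.5)*S-.5)*16).astype(np.int32),1,shift=4)
        return np.sum((r>0)^m)/max(1,m.sum())
    g=[(cost([a,0,0]),a) for a in np.radians(np.arange(0,180,5))+0]
    a=min(g)[1]
    s=minimize(cost,[a,0,0],method='Nelder-Mead',options=dict(initial_simplex=[[a,0,0],[a+.15,0,0],[a,1.5,0],[a,0,1.5]]))
    return s.x,s.fun
E
python3 - <<'E'
from h import *
from station import optics
caps={n:optics.capture(n) for n in("top","scene")}
c=caps["top"]
R=cv2.Rodrigues(c["rvec"])[0]; print("cam",-R.T@c["tvec"])
uv=lambda a:np.array(a)/2.6+[235,130]-.3
us=lambda a:np.array(a)/3+[140,100]-.3
t=back(c,uv([(291,61),(298,211),(307,370),(70,297),(223,292),(382,286),(539,281)]),.078); print(t.round(4))
k=back(c,uv([(290,35),(565,281),(315,556),(42,297)]),.078)
print("corners",k.round(4),k.mean(0), np.linalg.norm(k[0]-k[2]),np.linalg.norm(k[1]-k[3]))
# scene: ticks inner
s=back(caps["scene"],us([(267,341),(298,202),(199,259),(366,279),(228,493),(532,298)]),.078);print("scene",s.round(4))
cw=t[[1,2,4,5]].mean(0); print("centre inner ticks",cw, "scene",s[:4].mean(0))
# across outer -> first dir = 45deg+yaw
d=t[2]-t[0]; y1=np.degrees(np.arctan2(d[1],d[0]))-45
d=t[3]-t[6]; y2=np.degrees(np.arctan2(d[1],d[0]))+45
print("yaw",y1,y2)
E
```

```text
cam [0.5073108  0.03452007 0.71494488]
[[ 0.6551 -0.0299  0.078 ]
 [ 0.5704 -0.0306  0.078 ]
 [ 0.4831 -0.0321  0.078 ]
 [ 0.526   0.0968  0.078 ]
 [ 0.5267  0.0123  0.078 ]
 [ 0.5278 -0.0748  0.078 ]
 [ 0.5285 -0.1599  0.078 ]]
corners [[ 0.67   -0.0299  0.078 ]
 [ 0.5281 -0.1739  0.078 ]
 [ 0.3844 -0.0326  0.078 ]
 [ 0.5263  0.1124  0.078 ]] [ 0.52722083 -0.03097698  0.078     ] 0.28568503516363175 0.2862592438678706
scene [[ 0.5696 -0.0278  0.078 ]
 [ 0.4821 -0.0301  0.078 ]
 [ 0.5261 -0.0731  0.078 ]
 [ 0.5253  0.0142  0.078 ]
 [ 0.6543 -0.0279  0.078 ]
 [ 0.524   0.0989  0.078 ]]
centre inner ticks [ 0.52700871 -0.03130984  0.078     ] scene [ 0.52577947 -0.02918225  0.078     ]
yaw -224.2444345146808 135.56173037778498
```

```bash
cat > bars.py <<'E'
from h import *
from station import optics,sense
CX,CY,YAW=.5264,-.0303,np.radians(135.7)
def run(names=("top","scene"),save=None):
  for n in names:
    c=optics.capture(n); m=redmask(c["image"])
    if save: cv2.imwrite(f"pics/{save}_{n}.png",c["image"][:,:,::-1])
    for k in SC:
        p=screwpos(CX,CY,YAW,k); (a,dx,dy),f=fitbar(c,m,p,0)
        q=back(c,proj(c,[[*p,.121]])+[dx,dy],.121)[0]
        j=(YAW+np.radians(SC[k][2])-a+np.pi/2)%np.pi-np.pi/2
        print(n,k,"bar deg %.1f joint %.3f off px %.1f %.1f fit %.3f"%(np.degrees(a)%180,j,dx,dy,f),"nom",p.round(4),"meas",q[:2].round(4))
if __name__=="__main__":
    import sys; run(save=sys.argv[1] if len(sys.argv)>1 else None)
E
python3 bars.py
python3 - <<'E'
from h import *
from station import sense
s=sense();print(s["ee_rot"][:,0],s["joints"][5])
E
```

```text
top first bar deg 6.1 joint -0.094 off px 0.6 -0.7 fit 0.310 nom [ 0.4387 -0.0314] meas [ 0.4397 -0.0321]
top across bar deg 61.4 joint -1.060 off px 0.5 -1.3 fit 0.301 nom [ 0.6141 -0.0292] meas [ 0.6158 -0.0299]
top left bar deg 144.3 joint -0.936 off px 0.8 -0.3 fit 0.298 nom [ 0.5275 -0.118 ] meas [ 0.5279 -0.1191]
top right bar deg 151.6 joint -1.064 off px 0.9 -1.1 fit 0.292 nom [0.5253 0.0574] meas [0.5267 0.0561]
scene first bar deg 8.4 joint -0.134 off px 0.7 -0.9 fit 0.353 nom [ 0.4387 -0.0314] meas [ 0.4366 -0.0307]
scene across bar deg 52.8 joint -0.909 off px 0.9 0.3 fit 0.398 nom [ 0.6141 -0.0292] meas [ 0.6144 -0.0278]
scene left bar deg 155.2 joint -1.125 off px 0.2 -0.2 fit 0.362 nom [ 0.5275 -0.118 ] meas [ 0.5271 -0.1178]
scene right bar deg 157.2 joint -1.160 off px 1.1 -0.7 fit 0.390 nom [0.5253 0.0574] meas [0.5239 0.0588]
[-2.22925078e-01 -9.74835318e-01  7.15429539e-04] -14.81610692069063
```

```bash
python3 - <<'E'
from h import *
from bars import *
ims=[]
for n in("top","scene"):
    c=optics.capture(n); m=redmask(c["image"]); im=c["image"][:,:,::-1].copy()
    for k,b in zip(SC,(6.1,61.4,144.3,151.6)):
        p=screwpos(CX,CY,YAW,k);q=proj(c,[[*p,.121]])[0].astype(int)
        print(n,k,m[q[1]-35:q[1]+35,q[0]-35:q[0]+35].sum(), cv2.contourArea(barhull(c,p,np.radians(b))))
    big=cv2.resize(im,None,fx=3,fy=3,interpolation=cv2.INTER_NEAREST)
    mm=cv2.resize(m,None,fx=3,fy=3,interpolation=cv2.INTER_NEAREST)
    cs,_=cv2.findContours(mm,0,2); cv2.drawContours(big,cs,-1,(255,255,255),1)
    for k,b in zip(SC,(6.1,61.4,144.3,151.6)):
        p=screwpos(CX,CY,YAW,k); cv2.polylines(big,[np.int32(barhull(c,p,np.radians(b))*3+1.5)],True,(255,0,0),1)
    ims.append(big[390:1080,700:1400] if n=="top" else big[300:900,420:1020])
for n,i in zip("ab",ims): cv2.imwrite(f"pics/ov{n}.png",i[:600])
E
```

```text
top first 398 508.09574840031564
top across 397 505.9151474533137
top left 431 547.8519295344595
top right 348 438.26936617842875
scene first 256 341.7358115450479
scene across 387 557.3360006865114
scene left 402 552.0896574327489
scene right 355 497.82021647365764
```

View pics/ova.png

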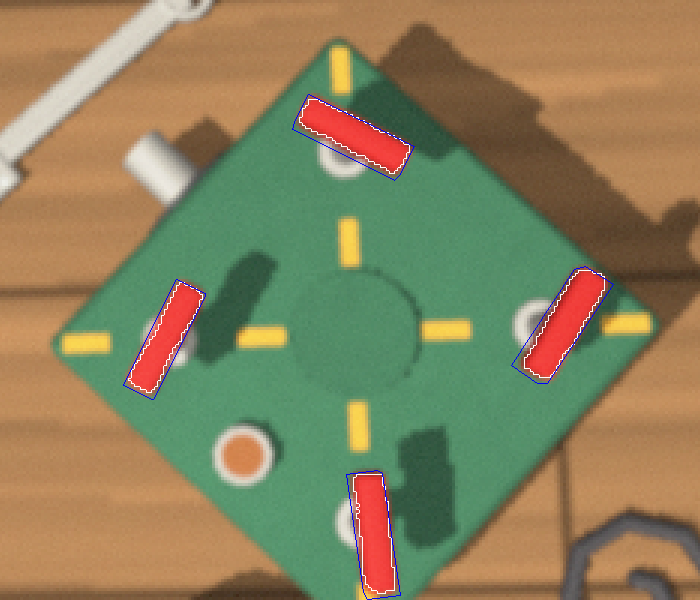

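```bash
sed -i "s/^    h=cv2.cvtColor.*return.*/    f=im.astype(float); return ((f[...,0]>90)\&(f[...,1]<.55*f[...,0])\&(f[...,2]<.55*f[...,0])\&(f[...,1]<1.5*f[...,2]+5)).astype(np.uint8)/" h.py; sed -n 20,24p h.py; python3 bars.py
```

```text
L,T=.026,.007; u=np.array([np.cos(ang),np.sin(ang)]);v=np.array([-u[1],u[0]])
    P=[[*(p+a*L*u+b*T*v),z] for a in(-1,1) for b in(-1,1) for z in(.112,.130)]
    return cv2.convexHull((proj(c,P)+off).astype(np.float32))
def fitbar(c,mask,p,ang0):
    S=4; best=None
top first bar deg 4.5 joint -0.067 off px 0.6 -0.4 fit 0.204 nom [ 0.4387 -0.0314] meas [ 0.4392 -0.0322]
top across bar deg 59.9 joint -1.034 off px 0.8 -1.0 fit 0.179 nom [ 0.6141 -0.0292] meas [ 0.6154 -0.0304]
top left bar deg 144.3 joint -0.936 off px 1.0 -0.8 fit 0.173 nom [ 0.5275 -0.118 ] meas [ 0.5285 -0.1194]
top right bar deg 150.1 joint -1.036 off px 0.4 -0.7 fit 0.151 nom [0.5253 0.0574] meas [0.5263 0.0568]
scene first bar deg 7.2 joint -0.114 off px 0.9 -0.6 fit 0.216 nom [ 0.4387 -0.0314] meas [ 0.4373 -0.0303]
scene across bar deg 54.3 joint -0.936 off px 0.9 -0.1 fit 0.281 nom [ 0.6141 -0.0292] meas [ 0.6137 -0.028 ]
scene left bar deg 152.6 joint -1.080 off px 1.2 -1.1 fit 0.232 nom [ 0.5275 -0.118 ] meas [ 0.5252 -0.1169]
scene right bar deg 156.3 joint -1.144 off px 1.1 -0.4 fit 0.271 nom [0.5253 0.0574] meas [0.5243 0.0588]
```

Emit:
carry_out:
  steps:
    - [[23.7,-31.9,0,0,0,-0.95],[47.5,-63.8,0,0,0,-1.904],[47.5,-63.8,0,0,0,-1.904],[47.5,-63.8,0,0,0,-1.904],[47.5,-63.8,0,0,0,-1.904],[47.5,-63.8,0,0,0,-1.904],[47.5,-63.8,0,0,0,-1.904],[47.5,-63.8,0,0,0,-1.904],[47.5,-63.8,0,0,0,-1.904],[47.5,-63.8,0,0,0,-1.904],[47.5,-63.8,0,0,0,-1.904],[47.5,-63.8,0,0,0,-1.904],[47.5,-63.8,0,0,0,-1.904],[47.5,-63.8,0,0,0,-1.904],[47.5,-63.8,0,0,0,-1.904],[47.5,-63.8,0,0,0,-1.904],[47.5,-63.8,0,0,0,-1.904],[47.5,-63.8,0,0,0,-1.904]]

```text
time_s: 2.75
tcp_pos: [0.6141, -0.028, 0.2369]
ee_rot: [[-0.849, 0.001, -0.528], [0.528, 0.0, -0.849], [-0.0, -1.0, -0.0]]
wrist_force: [0.8, -0.5, 1.2]
gripper_width: 0.999
```

```bash
python3 - <<'E'
from h import *
from station import optics,sense
for n in("top","scene"):
    c=optics.capture(n); i=c["image"][:,:,::-1]
    cv2.imwrite(f"pics/a1_{n}.png",i)
s=sense();print(s["tcp_pos"],s["joints"])
E
```

```text
[ 0.61417118 -0.02831325  0.23678995] [ 1.24247079e+01  2.10340931e+01 -1.05299119e+00 -1.46983402e-03
 -6.78942194e+01 -4.43572663e+01]
```

View pics/a1_scene.png

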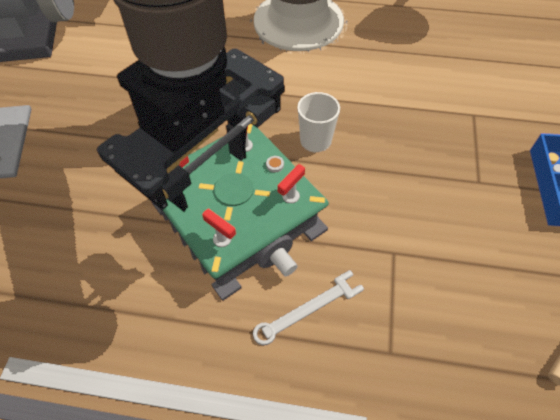

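Emit:
carry_out:
  steps:
    - [[0,-0.05,-4,0,0,0],[0,-0.05,-8,0,0,0],[0,-0.05,-11,0,0,0],[0,-0.05,-11.9,0,0,0],[0,-0.05,-11.9,0,0,0],[0,-0.05,-11.9,0,0,0]]

```text
time_s: 3.6
tcp_pos: [0.6154, -0.0291, 0.1192]
ee_rot: [[-0.849, 0.003, -0.529], [0.529, 0.0, -0.849], [-0.002, -1.0, -0.002]]
wrist_force: [0.0, -0.1, 0.7]
gripper_width: 0.999
```

```bash
python3 - <<'E'
from h import *
from station import optics,sense
for n in("top","scene"):
    c=optics.capture(n); i=c["image"][:,:,::-1]
    cv2.imwrite(f"pics/a2_{n}.png",i)
    if n=="scene": cv2.imwrite(f"pics/a2_c.png",cv2.resize(i[80:280,90:340],None,fx=3,fy=3,interpolation=cv2.INTER_CUBIC))
s=sense();print(s["tcp_pos"],s["wrist_force"])
E
```

```text
[ 0.61512719 -0.02909653  0.11907631] [-0.77789346  0.19983025  0.75649476]
```

View pics/a2_c.png

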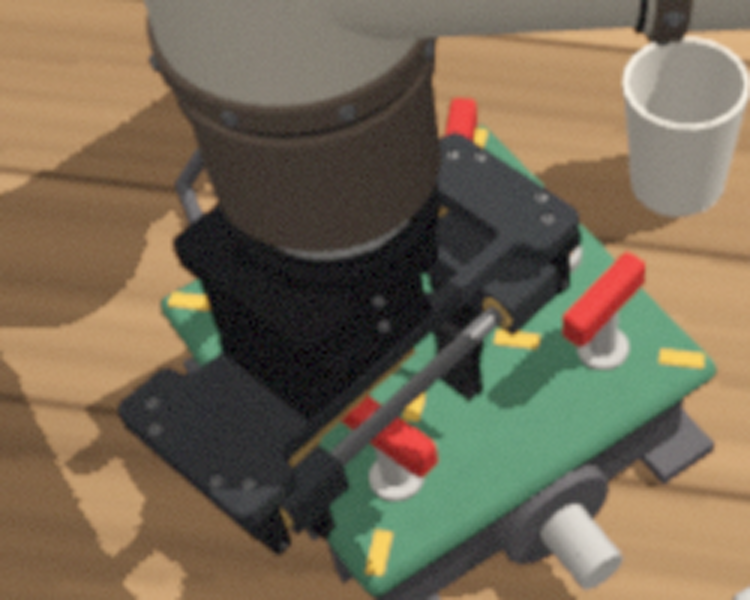

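Emit:
carry_out:
  fingers: 255
  steps:
    - [[0,0,0,0,0,0],[0,0,0,0,0,0],[0,0,0,0,0,0],[0,0,0,0,0,0],[0,0,0,0,0,0],[0,0,0,0,0,0],[0,0,0,0,0,0],[0,0,0,0,0,0]]

```text
time_s: 4.7
tcp_pos: [0.6143, -0.0293, 0.1176]
ee_rot: [[-0.848, -0.0, -0.53], [0.53, -0.0, -0.848], [0.0, -1.0, 0.0]]
wrist_force: [0.1, -0.0, 0.3]
gripper_width: 0.172
```

```bash
python3 - <<'E'
from station import sense
s=sense();print(s["tcp_pos"],s["ee_rot"][:,0],s["wrist_force"],s["moment"],s["gripper_width"])
E
```

```text
[ 0.61427157 -0.02926542  0.11755018] [-8.48294588e-01  5.29524589e-01  2.84808942e-05] [ 0.13210215 -0.03131742  0.30309327] [ 0.12112608 -0.06334536 -0.01615046] 0.17203415369717404
```

Emit:
carry_out:
  steps:
    - [[0,0,0,0,0,-0.12],[0,0,0,0,0,-0.24],[0,0,0,0,0,-0.36],[0,0,0,0,0,-0.48],[0,0,0,0,0,-0.6],[0,0,0,0,0,-0.72],[0,0,0,0,0,-0.84],[0,0,0,0,0,-0.93],[0,0,0,0,0,-0.98],[0,0,0,0,0,-1.0],[0,0,0,0,0,-1.0],[0,0,0,0,0,-1.0],[0,0,0,0,0,-1.0]]

```text
time_s: 6.32
tcp_pos: [0.614, -0.0286, 0.1176]
ee_rot: [[-0.013, -0.001, -1.0], [1.0, 0.001, -0.013], [0.001, -1.0, 0.001]]
wrist_force: [-2.7, 4.8, 1.7]
gripper_width: 0.156
```

```bash
python3 - <<'E'
from station import sense
s=sense();print(s["tcp_pos"],s["ee_rot"][:,0],s["wrist_force"],s["moment"],s["gripper_width"])
E
```

```text
[ 0.61396121 -0.02862497  0.11755948] [-1.32469269e-02  9.99911913e-01  8.27164106e-04] [-2.69350299  4.76881506  1.73495396] [1.45406406 0.51724855 0.06428691] 0.15559226857722278
```

Emit:
carry_out:
  fingers: 0
  steps:
    - [[0,0,0,0,0,0],[0,0,0,0,0,0],[0,0,0,0,0,0],[0,0,0,0,0,0],[0,0,0,0,0,0],[0,0,4,0,0,0],[0,0,9,0,0,0],[0,0,11.9,0,0,0],[0,0,11.9,0,0,0]]

```text
time_s: 7.45
tcp_pos: [0.6156, -0.0291, 0.2397]
ee_rot: [[-0.013, 0.006, -1.0], [1.0, 0.001, -0.013], [0.001, -1.0, -0.006]]
wrist_force: [-0.2, 0.1, -1.3]
gripper_width: 0.986
```

Emit:
carry_out:
  steps:
    - [[-4,-4,0,0,0,0.18],[-8.65,-8.9,0,0,0,0.36],[-8.65,-8.9,0,0,0,0.54],[-8.65,-8.9,0,0,0,0.72],[-8.65,-8.9,0,0,0,0.9],[-8.65,-8.9,0,0,0,1.08],[-8.65,-8.9,0,0,0,1.26],[-8.65,-8.9,0,0,0,1.44],[-8.65,-8.9,0,0,0,1.62],[-8.65,-8.9,0,0,0,1.8],[-8.65,-8.9,0,0,0,1.98],[-8.65,-8.9,0,0,0,2.16],[-8.65,-8.9,0,0,0,2.34],[-8.65,-8.9,0,0,0,2.482],[-8.65,-8.9,0,0,0,2.482],[-8.65,-8.9,0,0,0,2.482],[-8.65,-8.9,0,0,0,2.482]]

```text
time_s: 9.57
tcp_pos: [0.5276, -0.1182, 0.2362]
ee_rot: [[-0.604, -0.001, 0.797], [-0.797, 0.0, -0.604], [0.0, -1.0, -0.0]]
wrist_force: [0.1, 0.7, 0.5]
gripper_width: 0.999
```

```bash
python3 - <<'E'
from h import *
from station import optics,sense
for n in("top","scene"):
    c=optics.capture(n); i=c["image"][:,:,::-1]
    cv2.imwrite(f"pics/a3_{n}.png",i)
    i=i[100:300,140:340] if n=="scene" else i[130:360,235:465]
    cv2.imwrite(f"pics/a3_{n}c.png",cv2.resize(i,None,fx=2.6,fy=2.6,interpolation=cv2.INTER_CUBIC))
s=sense();print(s["tcp_pos"],s["ee_rot"][:,0],s["wrist_force"],s["joints"])
E
```

```text
[ 0.52774141 -0.11822504  0.23642757] [-6.03171297e-01 -7.97611673e-01  7.65991329e-05] [0.48945418 0.20580381 0.22393527] [ 4.55756951e+00  1.38617083e+01 -1.14219930e+01 -3.04780974e-03
 -6.47260002e+01  4.83463672e+01]
```

View pics/a3_scenec.png

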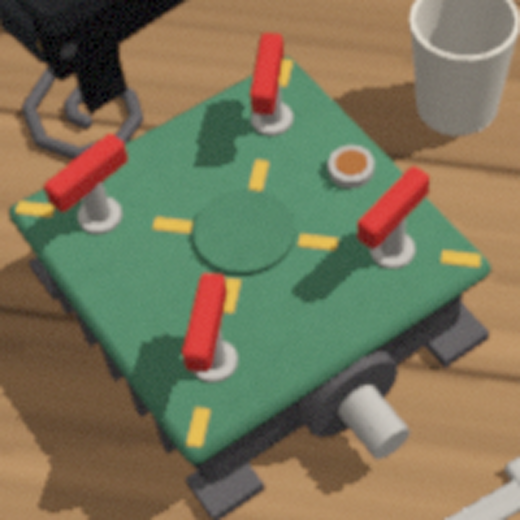

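View pics/a3_topc.png

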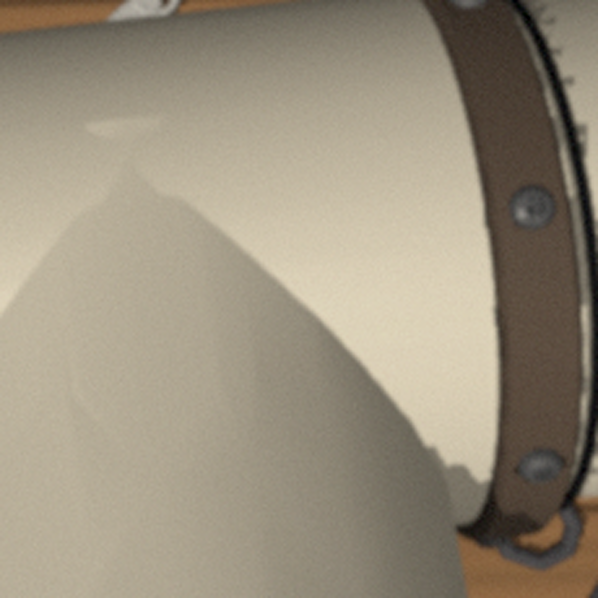

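```bash
python3 - <<'E'
import cv2
i=cv2.imread("pics/a3_scene.png")
a=cv2.resize(i[195:250,195:250],None,fx=7,fy=7,interpolation=cv2.INTER_CUBIC)
b=cv2.resize(i[105:160,220:275],None,fx=7,fy=7,interpolation=cv2.INTER_CUBIC)
cv2.imwrite("pics/a3z.png",cv2.hconcat([a,b]))
E
```

```text
(no output)
```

View pics/a3z.png

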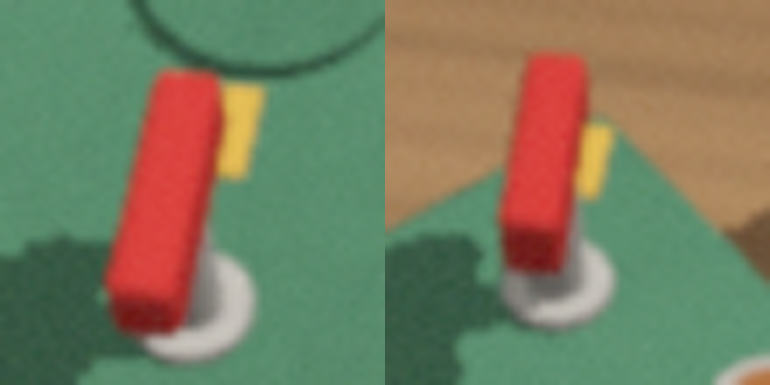

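```bash
python3 - <<'E'
from h import *
from station import optics
c=optics.capture("scene")
for nm,o,E in(("across",(195,195),[((155,78),(107,285)),((220,85),(187,298))]),("first",(220,105),[((145,60),(118,218)),((202,62),(180,222))])):
    for e in E:
        P=back(c,np.array(e)/7-.4+o,.13); d=P[1]-P[0]; print(nm,P.round(4).tolist(),np.degrees(np.arctan2(d[1],d[0])), np.hypot(*d[:2]))
for o in ((195,195),): 
    P=back(c,np.array([(242,85),(232,178)])/7-.4+o,.078); print(P)
E
```

```text
across [[0.5916, -0.0347, 0.13], [0.6386, -0.0331, 0.13]] 1.9648227560867653 0.047060576890652135
across [[0.5912, -0.0217, 0.13], [0.639, -0.0175, 0.13]] 5.027571716536266 0.047987166436236184
first [[0.4165, -0.0374, 0.13], [0.4632, -0.0339, 0.13]] 4.373215262574367 0.04675951883705346
first [[0.4152, -0.0247, 0.13], [0.4623, -0.0204, 0.13]] 5.249966139213622 0.04722735184423888
[[ 0.55800827 -0.02956048  0.078     ]
 [ 0.5812323  -0.02666818  0.078     ]]
```

Emit:
carry_out:
  steps:
    - [[0,0,-4,0,0,0],[0,0,-8,0,0,0],[0,0,-11,0,0,0],[0,0,-11.9,0,0,0],[0,0,-11.9,0,0,0],[0,0,-11.9,0,0,0]]

```text
time_s: 10.48
tcp_pos: [0.5289, -0.1183, 0.119]
ee_rot: [[-0.602, 0.003, 0.798], [-0.798, -0.0, -0.602], [-0.002, -1.0, 0.002]]
wrist_force: [-0.5, 0.2, 0.3]
gripper_width: 0.999
```

Emit:
carry_out:
  fingers: 255
  steps:
    - [[0,0,0,0,0,0],[0,0,0,0,0,0],[0,0,0,0,0,0],[0,0,0,0,0,0],[0,0,0,0,0,0],[0,0,0,0,0,0],[0,0,0,0,0,0],[0,0,0,0,0,0]]

```text
time_s: 11.48
tcp_pos: [0.5283, -0.1178, 0.1176]
ee_rot: [[-0.603, 0.002, 0.798], [-0.798, 0.001, -0.603], [-0.002, -1.0, 0.001]]
wrist_force: [3.7, 9.7, -1.6]
gripper_width: 0.174
```

```bash
python3 - <<'E'
from station import sense
import numpy as np
s=sense();x=s["ee_rot"][:,0];print(s["tcp_pos"],np.degrees(np.arctan2(x[1],x[0])),s["wrist_force"],s["moment"],s["gripper_width"])
E
```

```text
[ 0.52833718 -0.11783012  0.11756169] -127.067841610488 [ 3.65715209  9.67399254 -1.61256827] [ 2.97095715 -0.97540065  0.14345728] 0.17428527777791353
```

Emit:
carry_out:
  steps:
    - [[0,0,0,0,0,-0.12],[0,0,0,0,0,-0.24],[0,0,0,0,0,-0.36],[0,0,0,0,0,-0.48],[0,0,0,0,0,-0.6],[0,0,0,0,0,-0.72],[0,0,0,0,0,-0.82],[0,0,0,0,0,-0.88],[0,0,0,0,0,-0.911],[0,0,0,0,0,-0.911],[0,0,0,0,0,-0.911],[0,0,0,0,0,-0.911],[0,0,0,0,0,-0.911]]

```text
time_s: 13.1
tcp_pos: [0.5281, -0.1178, 0.1176]
ee_rot: [[-1.0, 0.001, 0.013], [-0.013, 0.001, -1.0], [-0.001, -1.0, -0.001]]
wrist_force: [1.3, 5.6, -1.1]
gripper_width: 0.16
```

```bash
python3 - <<'E'
from station import sense
import numpy as np
s=sense();x=s["ee_rot"][:,0];print(s["tcp_pos"],np.degrees(np.arctan2(x[1],x[0])),s["wrist_force"],s["moment"],s["gripper_width"],s["joints"])
E
```

```text
[ 0.52811343 -0.11783712  0.11755517] -179.23725490691342 [ 1.28618935  5.58552226 -1.09398237] [ 1.59567408 -0.47406346  0.08071896] 0.15990859859408607 [ 4.58364580e+00  2.07612027e+01 -2.06000681e+01 -3.54872744e-02
 -4.85906812e+01 -3.79742739e+00]
```

Emit:
carry_out:
  fingers: 0
  steps:
    - [[0,0,0,0,0,0],[0,0,0,0,0,0],[0,0,0,0,0,0],[0,0,0,0,0,0],[0,0,0,0,0,0],[0,0,4,0,0,0],[0,0,9,0,0,0],[0,0,11.9,0,0,0],[0,0,11.9,0,0,0],[-0.05,5,11.9,0,0,0.15],[-0.1,10,11.9,0,0,0.3],[-0.2,15,11.9,0,0,0.45],[-0.2,17.6,11.9,0,0,0.6],[-0.2,17.6,11.9,0,0,0.75],[-0.2,17.6,11.9,0,0,0.9],[-0.2,17.6,11.9,0,0,1.0],[-0.2,17.6,11.9,0,0,1.0],[-0.2,17.6,11.9,0,0,1.0],[-0.2,17.6,11.9,0,0,1.0]]

```text
time_s: 15.48
tcp_pos: [0.5257, 0.0577, 0.2363]
ee_rot: [[-0.53, -0.001, 0.848], [-0.848, -0.0, -0.53], [0.0, -1.0, -0.0]]
wrist_force: [0.2, -0.9, -0.4]
gripper_width: 1.002
```

```bash
python3 - <<'E'
from h import *
from station import optics,sense
for n in("top","scene"):
    c=optics.capture(n); i=c["image"][:,:,::-1]
    cv2.imwrite(f"pics/a4_{n}.png",i)
    i=i[100:300,140:340] if n=="scene" else i[130:360,235:465]
    cv2.imwrite(f"pics/a4_{n}c.png",cv2.resize(i,None,fx=2.6,fy=2.6,interpolation=cv2.INTER_CUBIC))
s=sense();x=s["ee_rot"][:,0];print(s["tcp_pos"],np.degrees(np.arctan2(x[1],x[0])),s["wrist_force"],s["joints"])
E
```

```text
[0.52572221 0.05770952 0.23643283] -121.9960840249398 [-1.15014083 -0.62909902 -0.57914003] [ 2.38482723e+01  1.26908496e+01 -1.29901235e+01 -5.28869796e-03
 -6.43313960e+01  3.41579344e+01]
```

View pics/a4_scenec.png

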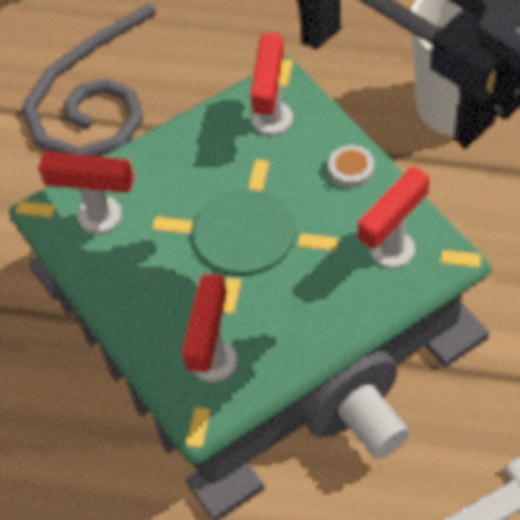

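View pics/a4_topc.png

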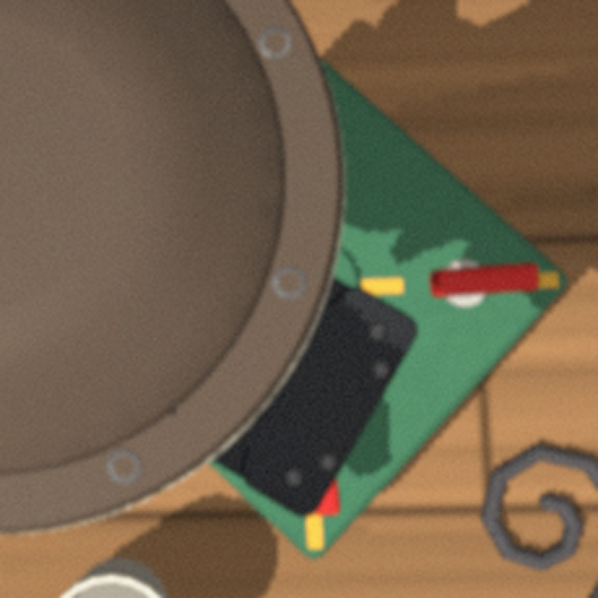

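Emit:
carry_out:
  steps:
    - [[-0.03,0,-4,0,0,0],[-0.03,0,-8,0,0,0],[-0.03,0,-11,0,0,0],[-0.03,0,-11.9,0,0,0],[-0.03,0,-11.9,0,0,0],[-0.03,0,-11.9,0,0,0]]

```text
time_s: 16.32
tcp_pos: [0.5266, 0.0581, 0.119]
ee_rot: [[-0.529, 0.003, 0.849], [-0.849, 0.001, -0.529], [-0.002, -1.0, 0.002]]
wrist_force: [0.0, -0.7, 0.8]
gripper_width: 0.998
```

Emit:
carry_out:
  fingers: 255
  steps:
    - [[0,0,0,0,0,0],[0,0,0,0,0,0],[0,0,0,0,0,0],[0,0,0,0,0,0],[0,0,0,0,0,0],[0,0,0,0,0,0],[0,0,0,0,0,0],[0,0,0,0,0,0]]

```text
time_s: 17.32
tcp_pos: [0.5256, 0.0579, 0.1175]
ee_rot: [[-0.529, 0.0, 0.848], [-0.848, 0.0, -0.529], [-0.0, -1.0, 0.0]]
wrist_force: [2.5, 4.0, -0.7]
gripper_width: 0.172
```

```bash
python3 - <<'E'
from station import sense
import numpy as np
s=sense();x=s["ee_rot"][:,0];print(s["tcp_pos"],np.degrees(np.arctan2(x[1],x[0])),s["wrist_force"],s["moment"],s["gripper_width"])
E
```

```text
[0.52560933 0.057868   0.11753295] -121.96353269886566 [ 2.5244243   3.98632916 -0.72408828] [ 1.7350326  -0.73126195  0.06418636] 0.17169796165718842
```

Turn 238.04 → 180.7: −57.3° = −1.0 rad.

Emit:
carry_out:
  steps:
    - [[0,0,0,0,0,-0.12],[0,0,0,0,0,-0.24],[0,0,0,0,0,-0.36],[0,0,0,0,0,-0.48],[0,0,0,0,0,-0.6],[0,0,0,0,0,-0.72],[0,0,0,0,0,-0.84],[0,0,0,0,0,-0.93],[0,0,0,0,0,-0.98],[0,0,0,0,0,-1.0],[0,0,0,0,0,-1.0],[0,0,0,0,0,-1.0],[0,0,0,0,0,-1.0]]

```text
time_s: 18.95
tcp_pos: [0.526, 0.0582, 0.1176]
ee_rot: [[-1.0, 0.001, 0.013], [-0.013, 0.001, -1.0], [-0.001, -1.0, -0.001]]
wrist_force: [2.0, 4.0, -1.5]
gripper_width: 0.161
```

Emit:
carry_out:
  fingers: 0
  steps:
    - [[0,0,0,0,0,0],[0,0,0,0,0,0],[0,0,0,0,0,0],[0,0,0,0,0,0],[0,0,0,0,0,0],[0,0,4,0,0,0],[0,0,9,0,0,0],[0,0,11.9,0,0,0],[0,0,11.9,0,0,0],[0,5,13,0,0,0.1],[-2,11,13,0,0,0.2],[-4,17,13,0,0,0.3],[-7,23,13,0,0,0.4],[-10,28,13,0,0,0.5],[-13,33,13,0,0,0.6],[-18,38,13,0,0,0.7],[-22,42,13,0,0,0.8],[-26,46,13,0,0,0.9],[-26,46,13,0,0,0.9],[-26,46,13,0,0,0.9]]

```text
time_s: 21.45
tcp_pos: [0.2652, 0.5171, 0.2462]
ee_rot: [[-0.611, -0.001, 0.791], [-0.791, -0.003, -0.611], [0.003, -1.0, 0.001]]
wrist_force: [0.2, -0.6, 0.4]
gripper_width: 0.997
```

```bash
python3 - <<'E'
from h import *
from station import optics,sense
for n in("top","scene"):
    c=optics.capture(n); i=c["image"][:,:,::-1]
    cv2.imwrite(f"pics/a5_{n}.png",i)
    i=i[100:300,140:340] if n=="scene" else i[130:360,235:465]
    cv2.imwrite(f"pics/a5_{n}c.png",cv2.resize(i,None,fx=2.6,fy=2.6,interpolation=cv2.INTER_CUBIC))
s=sense();print(s["time_s"],s["tcp_pos"])
E
python3 bars.py
```

```text
21.55 [0.26619854 0.51669974 0.24697618]
top first bar deg 4.9 joint -0.073 off px 0.8 -0.1 fit 0.207 nom [ 0.4387 -0.0314] meas [ 0.4388 -0.0324]
top across bar deg 180.0 joint 0.013 off px 0.5 -0.1 fit 0.210 nom [ 0.6141 -0.0292] meas [ 0.6141 -0.03  ]
top left bar deg 93.6 joint -0.051 off px 0.7 -0.6 fit 0.164 nom [ 0.5275 -0.118 ] meas [ 0.5283 -0.1189]
top right bar deg 92.3 joint -0.028 off px 0.6 -0.9 fit 0.145 nom [0.5253 0.0574] meas [0.5265 0.0565]
scene first bar deg 6.8 joint -0.107 off px 0.8 -1.1 fit 0.167 nom [ 0.4387 -0.0314] meas [ 0.4363 -0.0306]
scene across bar deg 5.2 joint -0.078 off px 0.7 -0.4 fit 0.250 nom [ 0.6141 -0.0292] meas [ 0.6133 -0.0284]
scene left bar deg 85.2 joint 0.096 off px 0.2 -0.7 fit 0.237 nom [ 0.5275 -0.118 ] meas [ 0.5262 -0.1181]
scene right bar deg 94.1 joint -0.059 off px 1.2 -0.7 fit 0.257 nom [0.5253 0.0574] meas [0.5238 0.059 ]
```

View pics/a5_scenec.png

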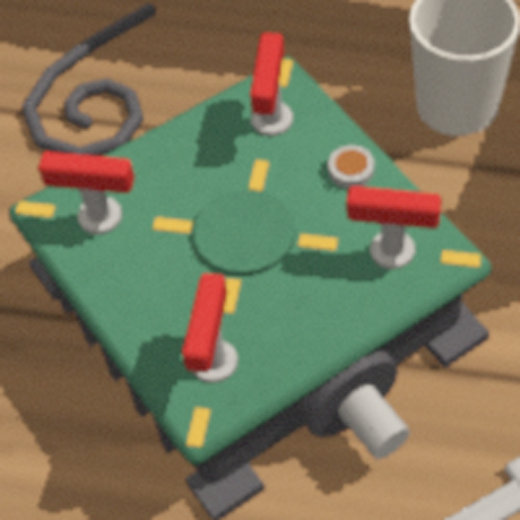

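View pics/a5_topc.png

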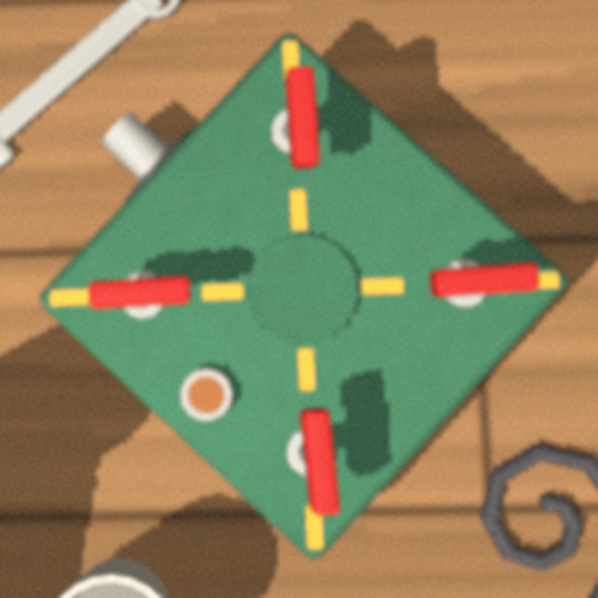

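```bash
python3 -c "
from station import ticket
print(ticket.finish_job())"
```

```text
the job is handed in; nothing more can be done
None
```

I turned the three remaining screws clockwise until their bars lined up with the yellow ticks, in the order across, left, right. The first screw was never touched. The job was handed in at about 22 s, with the arm clear of the gear case.

**Final check, top camera:**

| Screw | Joint (rad, 0 = on ticks) |
|---|---|
| first | −0.07 |
| across | +0.01 |
| left | −0.05 |
| right | −0.03 |

At the end of each turn the gripper was within about 0.1° of the tick direction I measured, with the bar gripped flat. Wrist force stayed under about 11 N at every reading.

**Checks that disagreed:** the fit from the scene camera gave different values: −0.11, −0.08, +0.10 and −0.06 rad, in the same order. I put this down to that fit being coarser and biased: in both cameras it puts the first screw slightly outside its stated ±0.06 rad. In both enlarged pictures all four bars look in line with their ticks.

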